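Ready the fretsaw blade-fitting jig and hold its tension arm back

ROBOT

A 7-joint arm with a two-finger parallel gripper is mounted at the origin on the work surface. World frame = base frame: x ahead of the robot, y to its left, z up, the work surface at z = 0. Lengths are in m, angles in rad, forces in N, time in s.
With the tool pointing down it reaches from about 0.425 to 0.925 m from the base axis. Payload 6.8 kg.
Tool frame: the origin (TCP) lies on the mounting face of the last link; the fingertips stand 173 mm ahead of it and the grasp point (between the pads) lies 155 mm ahead of it; y points along the fingers, x is the direction in which the jaws open and shut, and the axes are right-handed (so a half turn about y gives the same grasp; the last joint's range is limited). The gripper opens to 85 mm and grips with 20 to 120 N. Pads are 22 mm wide; open, the fingers measure 114 mm over their backs; the gripper's body (76 mm by 85 mm) begins 54 mm behind the grasp point. The pads swing forward as they close: fully open they stand 13 mm farther back than shut.
Start: joints at [-0.108, 0.477, 0.022, 1.555, -0.011, 1.109, -0.083], TCP at [0.675, 0, 0.405] pointing down, gripper open.
Joint ranges: [-2.96, 2.96], [-0.34, 2.1], [-1.41, 1.46], [0.24, 2.44], [-1.37, 4.51], [0.17, 1.92], [-2.96, 2.96]. Speed limits (rad/s): [2.39, 2.39, 3.14, 3.14, 3.14, 3.14, 3.14].

INTERFACE

Orientations are given as a rotation vector (axis times angle).
In Python, from bench import r gives the robot as it stands.
- The arm moves only by the tool step_arm, never from a script. Its arguments are lists of equal length, an entry for each row: "xyz": the shift along the tool's x, y, z scaled (see below), a list of three; "rotation": the turn, a rotation vector about the tool's x, y, z scaled (see below), a list of three. A call has 1 to 20 rows; each row is the pose to reach, as a shift and turn from the pose measured when the call began, along the tool's axes at that moment; what a row does not reach only later rows make up. The controller multiplies each number of a shift by 30 cm and each number of a turn by 90 degrees. A row lasts 1/8 s, in which the tool goes at most 62.5 mm and 10.7 degrees, less where a joint would pass 70% of its speed; a pose out of reach is approached as far as the arm can. A call with a number of a shift or a turn outside -1 to 1 is refused whole. A call with a gripper value outside its range is refused whole. "grip" is the closure, from 0 (fully open) to 1 (shut), set as the call begins (left out, the last holds). The fingers move at their own pace and stop on an object; "force" is the grip in N (left out, the last holds). Time passes only in rows, so rows that repeat a pose let the fingers close. It gives the time, the measured TCP pose, the force and the opening at its end, in the units of the state.
- r.get_obs(): the state, without advancing time (a new reading comes with each control period).
- r.grab_frame(name): name is "scene" or "side" or "wrist"; returns a dict with "pixels" (400x640x3 uint8, red, green, blue), "fx", "fy", "cx", "cy" (pixels), "position" and "attitude" of the camera in the world; the wrist camera has in their place "mount" (4x4, takes a point from camera to tool coordinates, whose origin is the TCP and whose axes are the tool frame's). Camera axes: x right, y down, z forward; pixel columns grow to the right and rows downward; lengths in m; the calibration is good to about 2 mm. A picture is of the moment at which its call begins: read the wrist's pose just before it. There is no depth.
- r.hand_in(): hands the job in, once; it reports no verdict.
The state is a dict: "clock": time; "joints": joint angles; "qvel": joint speeds; "tau": joint torques, N m; "tcp_pos": TCP position; "orientation": TCP orientation; "contact_force": force on the tool from outside, world axes, zero at the start; "moment": the same for the moment, N m; "grip_width": finger opening in m.
Only numpy, scipy, OpenCV 4.12 (cv2) and the standard library are available. Lean on these libraries where they do the work, as an engineer would, in place of code of your own. Each camera call takes 0.05 s, during which the arm holds its last target.

TASK

Get the blade-fitting jig ready for a new fretsaw blade: first push the blade carriage by its blue plate along its rail until it clicks home in the spring detent. Then push the sprung red tension arm back by its yellow roller, past the ratchet click and up to its stop, and finish while still holding it there with the fingers, because it springs forward onto the ratchet if let go. Leave the tin, the wood blank, the file and the fretsaw where they lie.

Things in the scene. Friction and masses are not known exactly. Their poses are not given: they have to be found in the camera images.
- jig: Plywood base plate of the jig, 230 x 420 mm, 18 mm thick, fixed to the bench. Origin on its underside (bench height); the plate reaches from x -100 to +130 mm and y -170 to +250 mm in its own frame, z up. The blade rail runs along the jig's y at x = -60 mm.
- push_plate (a point): Centre of the outer (+y of the jig) face of the carriage's blue push plate, 75 mm above the bench; axes parallel to the jig's. The plate is 44 mm wide (jig x), 12 mm thick (jig y) and stands from 45 to 95 mm above the bench on an aluminium carriage 50 mm square, whose top is at 45 mm and whose edge stands 4 mm out from this face. The carriage moves towards the jig's -y.
- carriage (a joint): Travel of the blade carriage towards the jig's -y, m: starts between 0 and 0.03, end stop at 0.090. The detent bump is met at 0.073 and crossed at 0.081; from about 0.087 it has dropped in and holds the carriage. Pushing takes 1 to 2 N, about 5 N over the bump; then the hard end stop.
- roller (a point): Centre of the yellow idler roller at the free end of the red tension arm: upright cylinder, 26 mm diameter, from 46 to 96 mm above the bench, this point at 75 mm. The red arm beneath is 30 mm wide with its top at 46 mm. It is pushed towards the jig's +y, from its -y side.
- swing_pivot (a point): Upright pivot axis of the tension arm (at jig x 70 mm, y -85 mm; fixed), 130 mm from the roller's axis; this point 75 mm above the bench. The steel ratchet disc (radius 52 mm, 22 to 34 mm above the bench) and the dark spring drum (radius 28 mm, top at 70 mm) turn about it, and the post's top is at 82 mm.
- tension_arm (a joint): Swing of the arm, rad. 0: at rest, arm pointing from the pivot to the jig's -x, turned 0.21 rad so that the roller is 27 mm to the -y side. Growing: roller moves to the jig's +y, to the hard stop at 0.42 (27 mm to the +y side). Spring force at the roller 5 N at 0, 10 N at 0.42; the ratchet tooth (0.06 to 0.25) adds up to 4 N. The pawl clicks down at 0.25 to 0.29 and would catch a released arm at 0.29.
- pawl (a joint): Lift of the brass ratchet pawl that slides against the toothed disc, m: 0 when down, about 0.004 on top of the tooth, and 0 again after the click.
- tin: Bystander: round steel tin with green lid, 66 mm diameter, 24 mm high; origin at the centre of its underside.
- blank: Bystander: pale wood blank with three holes, 90 x 130 x 8 mm; origin at the centre of its underside.
- file: Bystander: flat file with brown wooden handle, 223 mm long, along its x axis, 26 mm high; origin below its middle at bench height.
- fretsaw: Bystander: U-shaped dark steel fretsaw frame, no blade, with pale wooden handle, about 100 x 245 mm, 30 mm high; origin at bench height within the frame.

How it is judged:
On the way, in this order (a step that is already met when the one before it is completed fails the run):
1. the blade carriage has clicked home in its detent (value of joint carriage above 0.0865 m), for 0.2 s.
2. the tension arm is pushed past its ratchet click, the pawl has dropped, and the fingers hold it there (value of joint tension_arm above 0.34 rad and value of joint pawl below 0.0015 m and contact force between the fingers and tension_arm above 3 N), for 0.3 s.
At the end, for the whole second after the job is handed in: Carriage in its detent (beyond 86.5 of 90 mm); fingers hold the tension arm with over 3 N beyond 0.34 of its 0.42 rad swing, pawl down behind its tooth; the four other things within 30 mm of where they lay (all of step 2 and value of joint carriage above 0.0865 m and distance of each of tin, blank, file, fretsaw from where it was at the start of the episode below 0.03 m); the arm keeps its last pose, push and grip.
It fails at once if a bystander was shifted by more than 30 mm (distance of any of tin, blank, file, fretsaw from where it was at the start of the episode above 0.03 m).
It also fails if it takes over 42 s, if anything falls off the work surface, if the arm or the gripper's body presses on something with over 40 N, if the wrist force passes 120 N, or if a joint passes its speed limit or range.

## Working session

There is one attempt and no reset: what is moved stays moved. The work goes in short steps, Python scripts to look and compute and a tool call to move; the robot and the scene stay as the last step left them, time stands still between calls to the robot, and variables do not carry over. Pictures are saved under pics/ and viewed, and the job is handed in when it is done.

Besides the shell and the picture viewer there is one more tool, called as a command line: name --argument value ..., lists and objects as JSON in quotes. step_arm: Moves the arm, as the interface text tells. Its arguments: {"type":"object","properties":{"xyz":{"type":"array"},"rotation":{"type":"array"},"grip":{"type":"number"},"force":{"type":"number"}},"required":["xyz","rotation"]}

```bash
mkdir -p pics; ls
python3 - <<'E'
from bench import r
import cv2,numpy as np
o=r.get_obs()
print({k:np.round(v,4) if not isinstance(v,str) else v for k,v in o.items()})
for n in ("scene","side","wrist"):
    f=r.grab_frame(n); cv2.imwrite(f"pics/{n}0.png",f["pixels"][:,:,::-1])
    print(n,{k:np.round(v,4).tolist() for k,v in f.items() if k!="pixels"})
E
```

```text
pics
{'clock': np.float64(0.0), 'joints': array([-0.1081,  0.4778,  0.0223,  1.5565, -0.0115,  1.1093, -0.0831]), 'qvel': array([-0.0008, -0.0002,  0.0004, -0.0009, -0.0019,  0.0007,  0.0002]), 'tau': array([-5.00000e-04, -5.96444e+01,  1.60770e+00, -2.81195e+01,
        1.24000e-02,  9.40000e-03,  0.00000e+00]), 'tcp_pos': array([0.6747, 0.    , 0.4037]), 'orientation': array([-1.5709e+00,  1.4000e-03,  1.5000e-03]), 'contact_force': array([ 0.0081,  0.5067, -0.0556]), 'moment': array([ 0.0367, -0.0007,  0.0155]), 'grip_width': np.float64(0.0853)}
scene {'fx': 410.0311, 'fy': 410.0311, 'cx': 308.0804, 'cy': 203.5821, 'position': [1.175, 0.6286, 0.7047], 'attitude': [-1.0776, -2.2996, 1.1306]}
side {'fx': 494.726, 'fy': 494.726, 'cx': 327.3845, 'cy': 205.2524, 'position': [-0.2284, -0.7866, 0.7315], 'attitude': [-1.9681, 0.751, -0.4798]}
wrist {'fx': 322.332, 'fy': 322.332, 'cx': 314.5919, 'cy': 200.7651, 'mount': [[1.0, 0.0002, 0.0005, 0.0008], [-0.0004, -0.2675, 0.9636, 0.0318], [0.0003, -0.9636, -0.2675, 0.0684], [0.0, 0.0, 0.0, 1.0]]}
```

View pics/scene0.png

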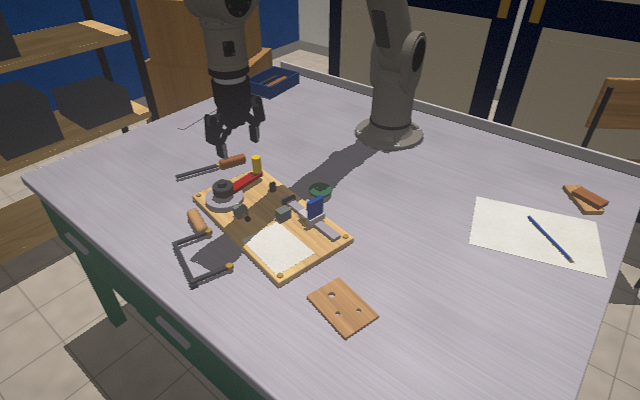

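View pics/side0.png

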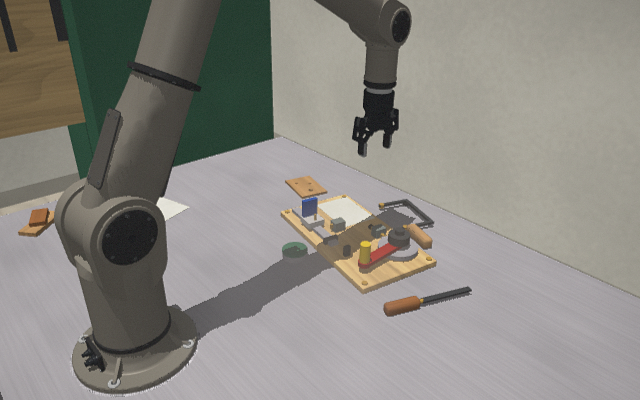

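View pics/wrist0.png

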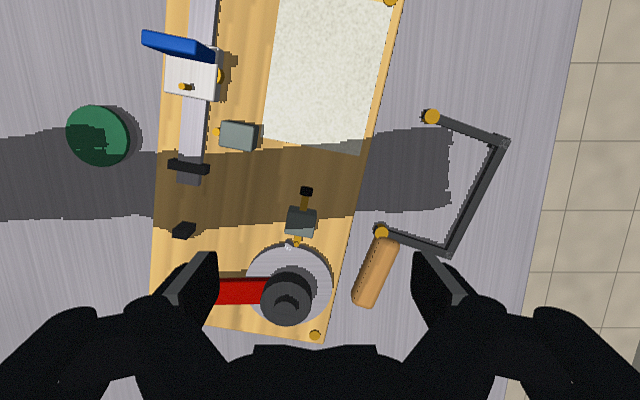

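```bash
cat > h.py <<'E'
from bench import r
import cv2,numpy as np
from scipy.spatial.transform import Rotation as R
def cam(n):
    o=r.get_obs(); f=r.grab_frame(n)
    if n=="wrist":
        T=np.eye(4);T[:3,:3]=R.from_rotvec(o["orientation"]).as_matrix();T[:3,3]=o["tcp_pos"]
        M=T@np.array(f["mount"])
    else:
        M=np.eye(4);M[:3,:3]=R.from_rotvec(f["attitude"]).as_matrix();M[:3,3]=f["position"]
    f["M"]=M; return f
def ray(f,u,v):
    d=f["M"][:3,:3]@np.array([(u-f["cx"])/f["fx"],(v-f["cy"])/f["fy"],1]); return f["M"][:3,3],d
def plane(f,u,v,z):
    p,d=ray(f,u,v); return p+d*(z-p[2])/d[2]
def proj(f,X):
    c=f["M"][:3,:3].T@(np.asarray(X)-f["M"][:3,3]); return np.array([f["fx"]*c[0]/c[2]+f["cx"],f["fy"]*c[1]/c[2]+f["cy"]])
def zoom(f,name,u0,v0,w,h,k,pts=[]):
    im=np.ascontiguousarray(f["pixels"][v0:v0+h,u0:u0+w,::-1]); im=cv2.resize(im,None,fx=k,fy=k,interpolation=cv2.INTER_CUBIC)
    for p in pts:
        q=proj(f,p); cv2.circle(im,(int((q[0]-u0)*k),int((q[1]-v0)*k)),3,(255,0,255),-1)
    cv2.imwrite("pics/"+name,im)
def masks(f):
    h=cv2.cvtColor(f["pixels"],cv2.COLOR_RGB2HSV)
    return {"blue":cv2.inRange(h,(108,150,60),(125,255,255)),"yellow":cv2.inRange(h,(21,190,110),(32,255,255)),"red":cv2.inRange(h,(0,200,60),(4,255,255))|cv2.inRange(h,(175,200,60),(180,255,255))}
E
python3 - <<'E'
from h import *
for n in ("scene","side","wrist"):
    f=cam(n)
    for k,m in masks(f).items():
        c,_=cv2.findContours(m,cv2.RETR_EXTERNAL,cv2.CHAIN_APPROX_NONE)
        print(n,k,[(cv2.contourArea(x),cv2.boundingRect(x)) for x in c if cv2.contourArea(x)>25])
    if n=="scene": zoom(f,"sz.png",160,140,200,150,4)
    if n=="side": zoom(f,"dz.png",270,170,200,150,4)
E
```

```text
scene blue [(2138.5, (0, 50, 104, 61)), (1061.5, (104, 41, 38, 53)), (1523.5, (259, 0, 39, 49)), (191.0, (129, 0, 20, 60)), (686.0, (88, 0, 39, 30)), (2035.0, (0, 0, 86, 35))]
scene yellow []
scene red []
side blue []
side yellow []
side red []
wrist blue [(1137.0, (141, 30, 74, 33))]
wrist yellow [(57.5, (309, 331, 11, 9)), (44.0, (293, 236, 8, 11)), (90.5, (375, 227, 13, 11)), (30.5, (212, 128, 7, 8)), (147.5, (424, 110, 15, 14)), (46.0, (383, 0, 14, 6))]
wrist red [(1068.5, (214, 278, 54, 27))]
```

View pics/sz.png

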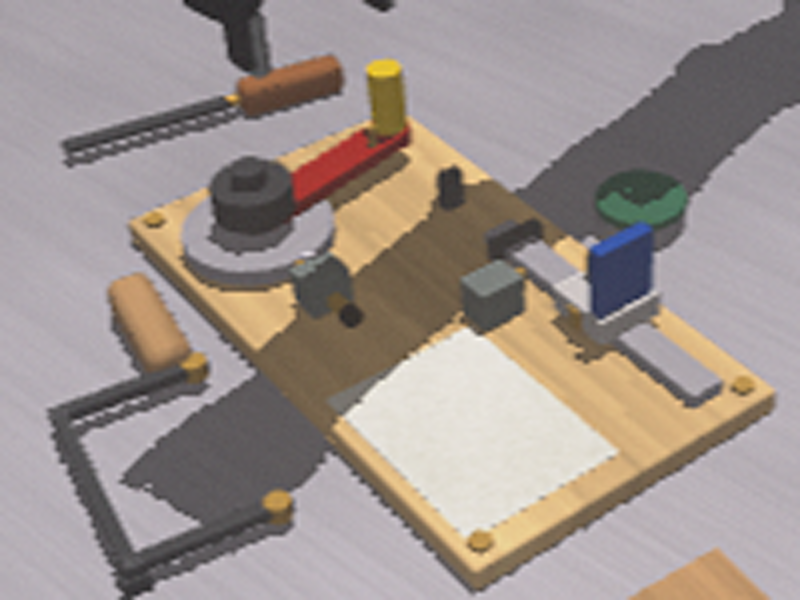

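View pics/dz.png

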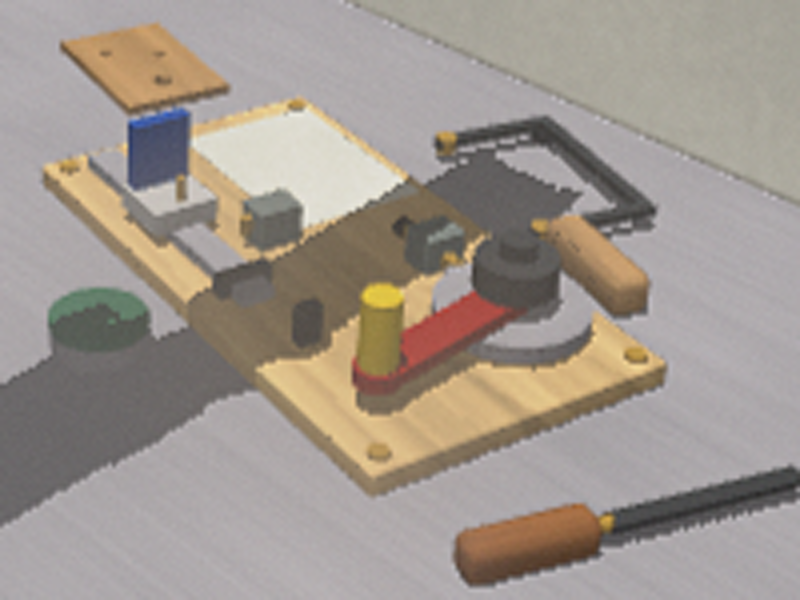

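Run:
```python
from h import *
S=cam("scene");D=cam("side");W=cam("wrist")
s=lambda u,v,z:plane(S,160+u/4,140+v/4,z)[:2]
d=lambda u,v,z:plane(D,270+u/4,170+v/4,z)[:2]
jig={"-+":(-.1,.25),"++":(.13,.25),"+-":(.13,-.17),"--":(-.1,-.17)}
obs=[("-+",s(775,393,.018)),("++",s(470,577,.018)),("+-",s(130,225,.018)),("--",d(370,482,.018)),("+-",d(665,368,.018)),("-+",d(43,172,.018)),("++",d(300,100,.018))]
A=np.array([jig[k] for k,_ in obs]);B=np.array([p for _,p in obs])
a=A-A.mean(0);b=B-B.mean(0)
th=np.arctan2((a[:,0]*b[:,1]-a[:,1]*b[:,0]).sum(),(a*b).sum())
Rm=np.array([[np.cos(th),-np.sin(th)],[np.sin(th),np.cos(th)]]);t=B.mean(0)-Rm@A.mean(0)
print("jig",t,th,"res mm",np.round((B-(A@Rm.T+t))*1e3,1).tolist())
J=lambda p:Rm.T@(np.array(p)-t)
w=lambda x,y,z:np.append(Rm@[x,y]+t,z)
print("roller top S",J(s(385,68,.096)),"D",J(d(383,295,.096)), "expect",.07-.13*np.cos(.21),-.085-.13*np.sin(.21))
print("plate top S outer corners",J(s(590,248,.095)),J(s(652,225,.095)),"wrist")
print("D top",J(d(128,122,.095)),J(d(188,110,.095)))
print("drum wrist",J(plane(W,287,288,.082)[:2]))
for u,v in [(143,30),(214,47),(214,61),(141,42)]: print(J(plane(W,u,v,.095)[:2]))
print("tin S",s(640,200,.024),"D",d(100,310,.024),"W",plane(W,98,135,.024)[:2], J(plane(W,98,135,.024)[:2]))
print("file D handle end",d(460,570,.01),"tip",d(800,480,.01),"handle/blade",d(600,510,.01), J(d(460,570,.01)),J(d(800,480,.01)))
print("fretsaw handle S", J(s(150,320,.02)), "blank",J(s(640,598,.008)),J(s(720,550,.008)))
print("roller w",w(.07-.13*np.cos(.21),-.085-.13*np.sin(.21),.075))
np.savez("jig.npz",th=th,t=t)
pts=[w(x,y,.018) for x,y in jig.values()]+[w(.07,-.085,.082),w(.07-.13*np.cos(.21),-.085-.13*np.sin(.21),.096)]
zoom(S,"sz1.png",160,140,200,150,4,pts);zoom(W,"wz1.png",0,0,640,400,1.2,pts)
```

```text
jig [ 0.58795052 -0.03901667] -0.18954094791978557 res mm [[5.5, 5.3], [5.2, 5.3], [3.3, 12.8], [-1.9, -3.1], [-4.8, -2.4], [-2.7, -11.2], [-4.7, -6.7]]
roller top S [-0.05682941 -0.10558361] D [-0.05443504 -0.11248177] expect -0.05714401891413928 -0.11209978697999295
plate top S outer corners [-0.03809721  0.14857789] [-0.08208751  0.15511525] wrist
D top [-0.07921667  0.15028496] [-0.03449228  0.14555199]
drum wrist [ 0.07117455 -0.05243654]
[-0.07683529  0.15683607]
[-0.02117985  0.15516412]
[-0.02008657  0.14494447]
[-0.07796279  0.14792104]
tin S [0.44462824 0.04581359] D [0.44517778 0.0404111 ] W [0.44569747 0.0441048 ] [-0.15536617  0.05483121]
file D handle end [ 0.44553708 -0.26883665] tip [ 0.65631225 -0.34747405] handle/blade [ 0.54494225 -0.28733217] [-0.096563   -0.25253594] [ 0.12525329 -0.29005326]
fretsaw handle S [ 0.16875653 -0.05131996] blank [0.06684061 0.31987346] [0.01002151 0.32216515]
roller w [ 0.5107094  -0.13834245  0.075     ]
```

View pics/wz1.png

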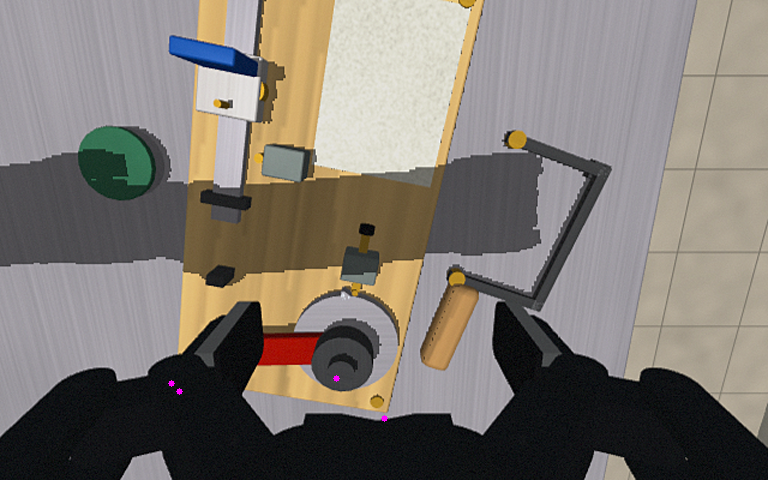

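View pics/sz1.png

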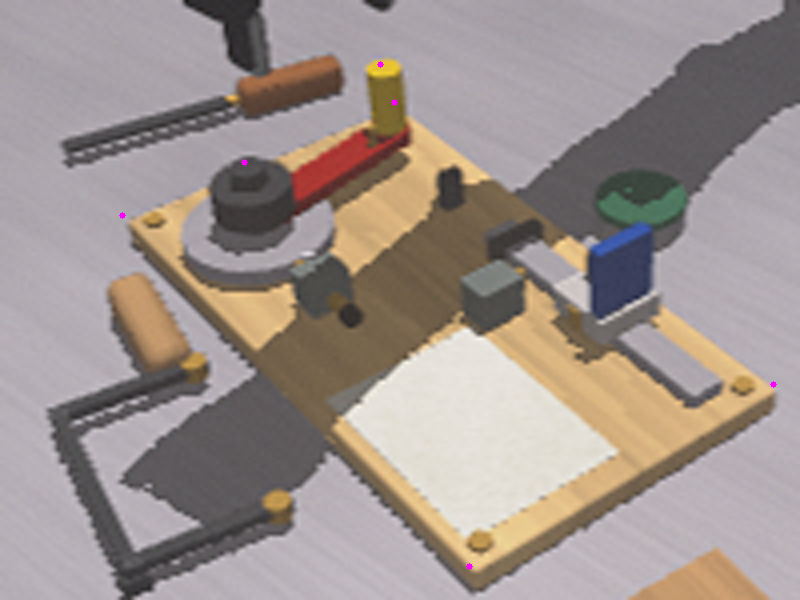

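step_arm --xyz '[[-0.07, 0.02, 0.12], [-0.14, 0.04, 0.24], [-0.21, 0.07, 0.36], [-0.28, 0.11, 0.48], [-0.35, 0.15, 0.59], [-0.35, 0.15, 0.59], [-0.35, 0.15, 0.59]]' --rotation '[[0, 0.03, 0], [0, 0.06, 0], [0, 0.09, 0], [0, 0.12, 0], [0, 0.12, 0], [0, 0.12, 0], [0, 0.12, 0]]' --grip 1 --force 40

```text
clock: 1.32
tcp_pos: [0.5704, 0.1764, 0.36]
orientation: [-1.566, 0.148, -0.149]
contact_force: [-0.0, -0.5, -0.4]
grip_width: 0.0
```

Run:
```python
from h import *
o=r.get_obs();print(o["clock"],o["tcp_pos"],o["orientation"],o["contact_force"],o["grip_width"])
W=cam("wrist")
z=np.load("jig.npz");th=z["th"];t=z["t"]
Rm=np.array([[np.cos(th),-np.sin(th)],[np.sin(th),np.cos(th)]])
w=lambda x,y,z:np.append(Rm@[x,y]+t,z)
pts=[w(x,y,.018) for x in(-.1,.13) for y in (-.17,.25)]+[w(.07,-.085,.082),w(-.057,-.112,.096),w(.07,-.085,.034)]
zoom(W,"w2.png",0,0,640,400,1.25,pts);D=cam("side");zoom(D,"d2.png",270,170,200,150,4,pts)
```

```text
1.325 [0.57042098 0.1764303  0.35997618] [-1.56603717  0.14779749 -0.14890308] [-0.04376318 -0.48552332 -0.44536226] 3.392058515647968e-05
```

View pics/w2.png

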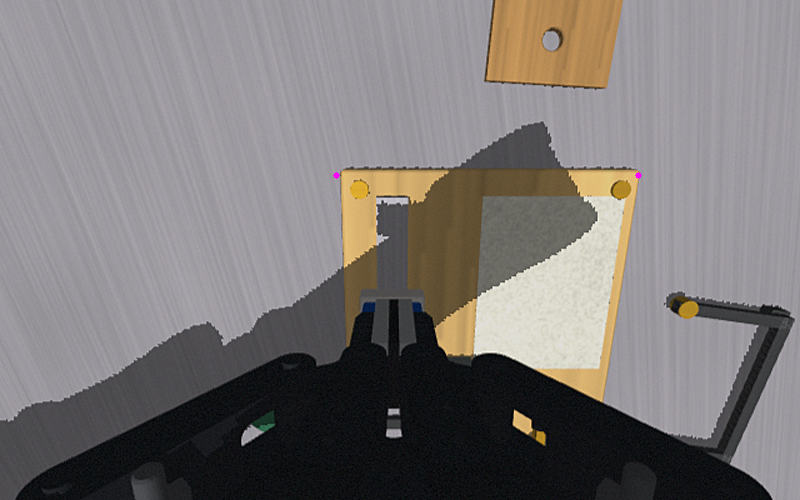

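View pics/d2.png

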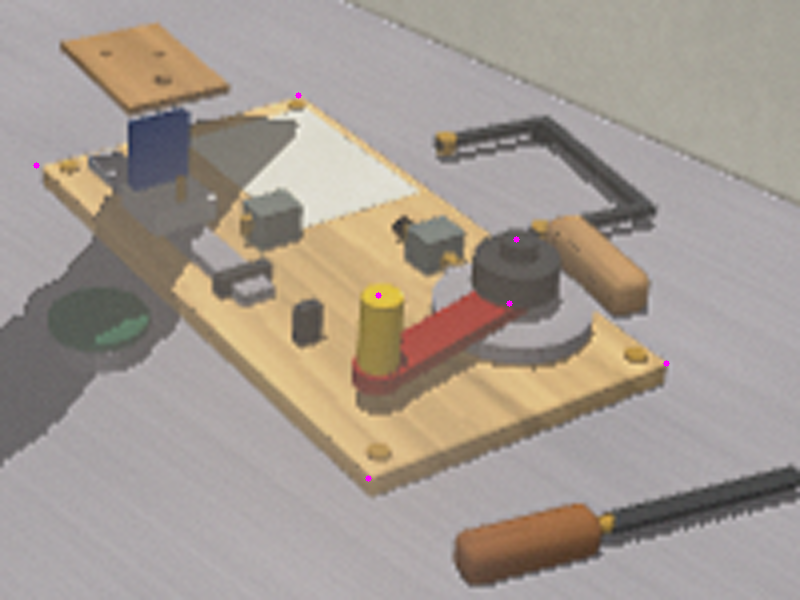

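step_arm --xyz '[[0, 0.1, 0], [0, 0.2, 0], [0, 0.3, 0], [0, 0.38, 0], [0, 0.415, -0.02], [0, 0.415, -0.04], [0, 0.415, -0.06]]' --rotation '[[0, 0, 0], [0, 0, 0], [0, 0, 0], [0, 0, 0], [0, 0, 0], [0, 0, 0], [0, 0, 0]]'

```text
clock: 2.3
tcp_pos: [0.5681, 0.157, 0.2366]
orientation: [-1.565, 0.148, -0.153]
contact_force: [0.7, -0.5, 1.4]
grip_width: -0.0001
```

Run:
```python
from h import *
o=r.get_obs();print(o["clock"],o["tcp_pos"],o["orientation"],o["contact_force"])
W=cam("wrist");zoom(W,"w3.png",0,0,640,400,1.25);D=cam("side");zoom(D,"d3.png",270,130,160,120,4);S=cam("scene");zoom(S,"s3.png",230,120,160,120,4)
```

```text
2.3 [0.568115   0.15701023 0.23664813] [-1.56536229  0.14843326 -0.1527006 ] [ 0.69314722 -0.49240375  1.38228106]
```

View pics/s3.png

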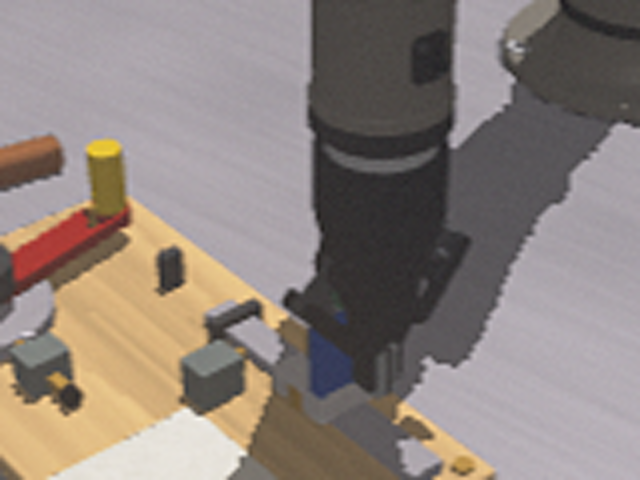

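View pics/d3.png

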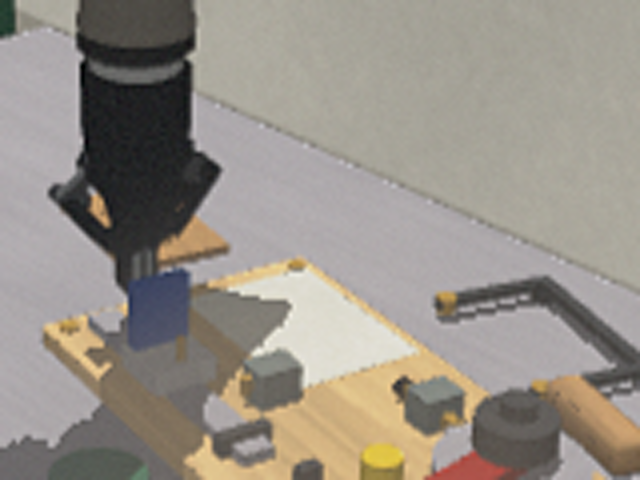

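View pics/w3.png

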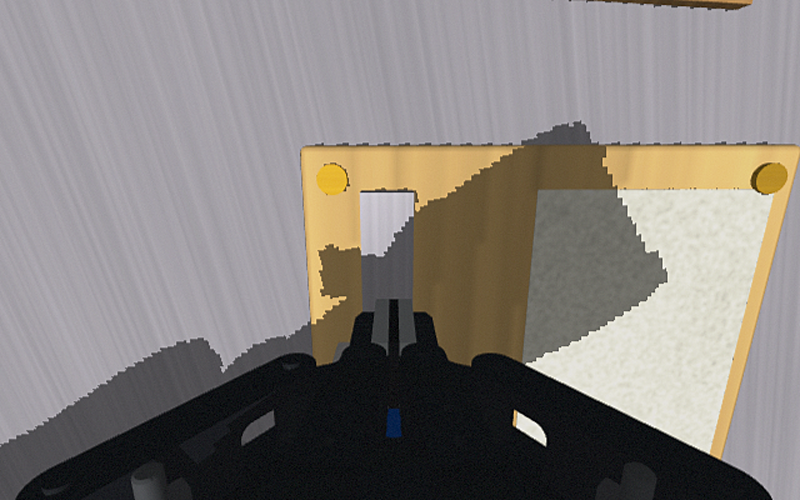

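step_arm --xyz '[[0, 0, -0.02], [0, 0, -0.04], [0, 0, -0.06], [0, 0, -0.08], [0, 0, -0.1], [0, 0, -0.12], [0, 0, -0.14], [0, 0, -0.16], [0, 0, -0.18], [0, 0, -0.2]]' --rotation '[[0, 0, 0], [0, 0, 0], [0, 0, 0], [0, 0, 0], [0, 0, 0], [0, 0, 0], [0, 0, 0], [0, 0, 0], [0, 0, 0], [0, 0, 0]]'

```text
clock: 3.7
tcp_pos: [0.5565, 0.098, 0.2366]
orientation: [-1.565, 0.148, -0.153]
contact_force: [0.5, 0.3, -0.1]
grip_width: -0.0001
```

Run:
```python
from h import *
o=r.get_obs();print(o["clock"],o["tcp_pos"],o["orientation"],o["contact_force"])
S=cam("scene");zoom(S,"s4.png",230,120,160,120,4)
D=cam("side");zoom(D,"d4.png",270,130,160,120,4)
```

```text
3.7 [0.55647767 0.0979951  0.23660106] [-1.56525745  0.14849672 -0.15282954] [ 0.52695987  0.29404163 -0.08867753]
```

View pics/s4.png

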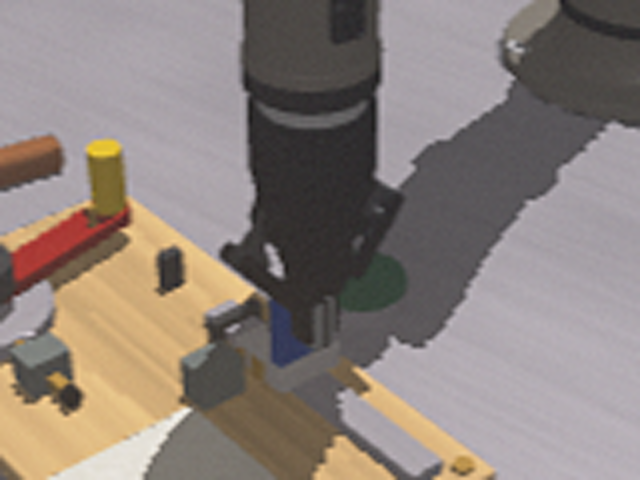

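View pics/d4.png

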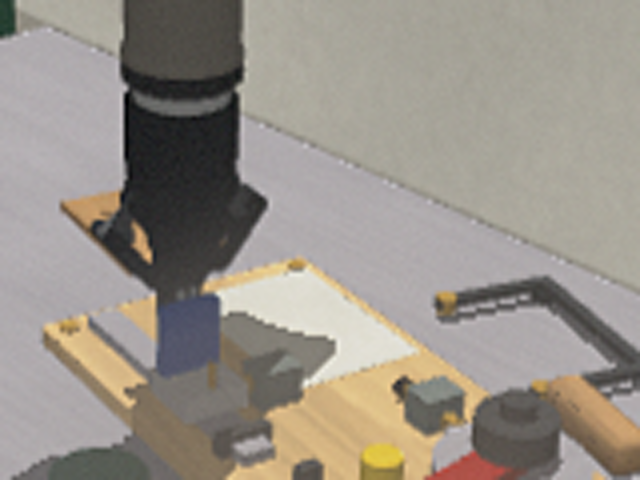

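step_arm --xyz '[[0, 0, -0.012], [0, 0, -0.024], [0, 0, -0.036], [0, 0, -0.048], [0, 0, -0.06], [0, 0, -0.07], [0, 0, -0.08], [0, 0, -0.09]]' --rotation '[[0, 0, 0], [0, 0, 0], [0, 0, 0], [0, 0, 0], [0, 0, 0], [0, 0, 0], [0, 0, 0], [0, 0, 0]]'

```text
clock: 4.8
tcp_pos: [0.5516, 0.0746, 0.2367]
orientation: [-1.56, 0.146, -0.153]
contact_force: [4.2, 18.5, -6.7]
grip_width: -0.0003
```

Run:
```python
from h import *
S=cam("scene");zoom(S,"s5.png",230,120,160,120,4)
```

```text
(no output)
```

View pics/s5.png

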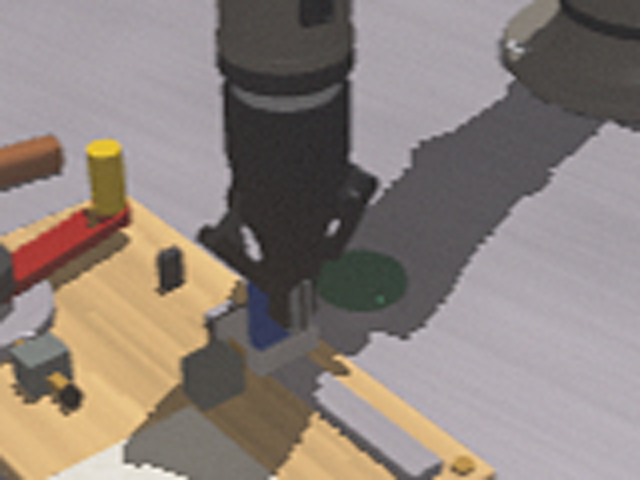

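step_arm --xyz '[[0, 0, -0.01], [0, 0, -0.014], [0, 0, -0.014]]' --rotation '[[0, 0, 0], [0, 0, 0], [0, 0, 0]]'

```text
clock: 5.22
tcp_pos: [0.5513, 0.074, 0.2367]
orientation: [-1.556, 0.141, -0.151]
contact_force: [3.4, 12.8, -4.9]
grip_width: -0.0004
```

step_arm --xyz '[[0, 0, 0.05], [0, 0, 0.1], [0, 0, 0.14], [0, -0.1, 0.14], [0, -0.2, 0.14], [0, -0.3, 0.1], [0, -0.4, 0.1]]' --rotation '[[0, 0, 0], [0, 0, 0], [0, 0, 0], [0, 0, 0], [0, 0, 0], [0, 0, 0], [0, 0, 0]]'

```text
clock: 6.1
tcp_pos: [0.5558, 0.1014, 0.358]
orientation: [-1.557, 0.143, -0.152]
contact_force: [-0.3, -0.3, -0.3]
grip_width: 0.0003
```

Run:
```python
from h import *
o=r.get_obs();print(o["clock"],o["tcp_pos"],o["orientation"])
S=cam("scene");zoom(S,"s6.png",160,140,200,150,4)
D=cam("side");zoom(D,"d6.png",270,170,200,150,4)
```

```text
6.1 [0.55581442 0.10135668 0.35796292] [-1.55674434  0.1430009  -0.1523244 ]
```

View pics/s6.png

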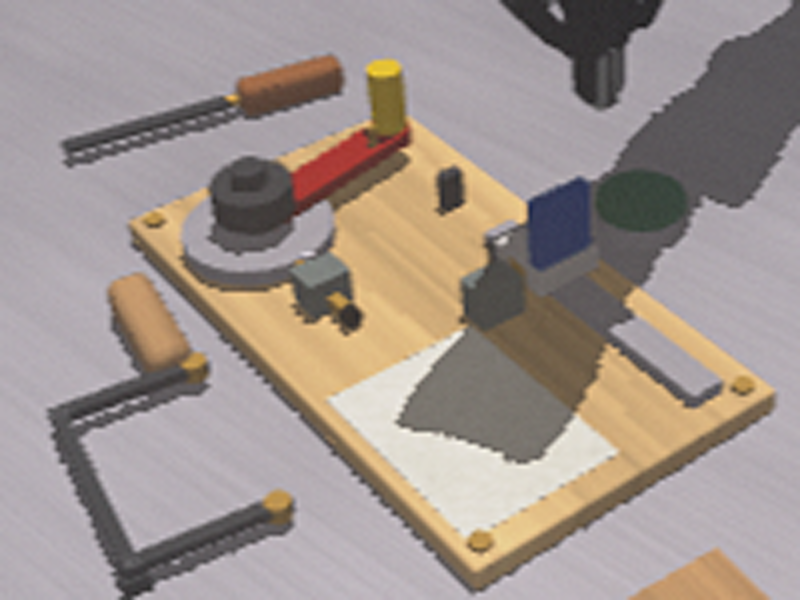

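View pics/d6.png

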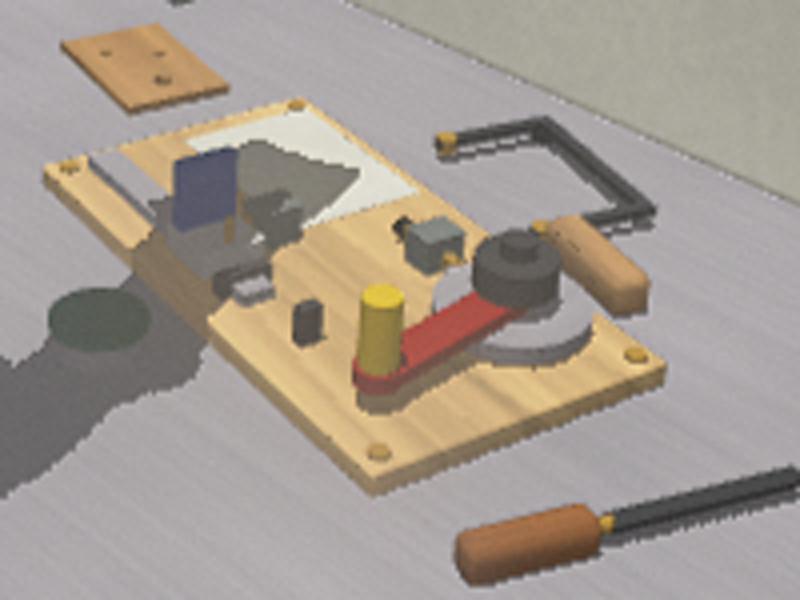

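Run:
```python
from h import *
S=cam("scene");D=cam("side");W=cam("wrist");cv2.imwrite("pics/w6.png",W["pixels"][:,:,::-1])
z=np.load("jig.npz");th=z["th"];t=z["t"]
Rm=np.array([[np.cos(th),-np.sin(th)],[np.sin(th),np.cos(th)]])
J=lambda p:Rm.T@(np.array(p[:2])-t)
s=lambda u,v,z:J(plane(S,160+u/4,140+v/4,z))
d=lambda u,v,z:J(plane(D,270+u/4,170+v/4,z))
print(s(590,248,.095)-s(530,203,.095),s(652,225,.095)-s(591,179,.095))
print(d(128,122,.095)-d(173,163,.095),d(188,110,.095)-d(237,148,.095))
o=r.get_obs();print(J(o["tcp_pos"]))
print(J([.5513,.074]))
```

```text
[0.00011541 0.0602921 ] [0.0019993  0.06241874]
[0.00205666 0.06413246] [-0.00080868  0.06255918]
[-0.0583514   0.13283806]
[-0.05728739  0.10408738]
```

View pics/w6.png

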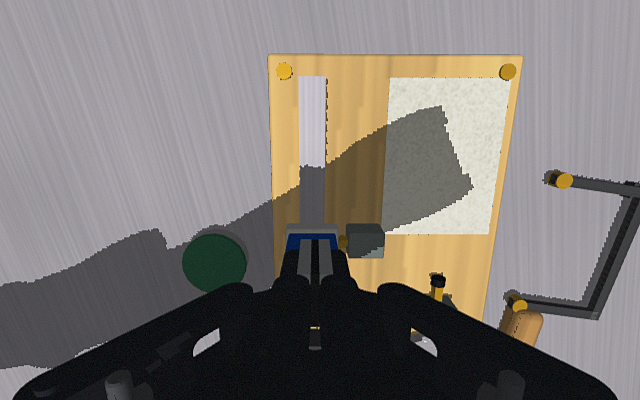

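step_arm --xyz '[[0, 0, -0.12], [0, 0, -0.27], [0, 0, -0.42], [0, 0, -0.57], [0, 0, -0.72], [0, 0, -0.87], [0, 0, -0.99], [0, 0, -0.99], [0, 0, -0.99]]' --rotation '[[0, 0, 0], [0, 0, 0], [0, 0, 0], [0, 0, 0], [0, 0, 0], [0, 0, 0], [0, 0, 0], [0, 0, 0], [0, 0, 0]]'

```text
clock: 7.48
tcp_pos: [0.5005, -0.1886, 0.3525]
orientation: [-1.556, 0.143, -0.149]
contact_force: [0.2, 0.9, 0.1]
grip_width: 0.0001
```

Run:
```python
from h import *
o=r.get_obs();print(o["clock"],o["tcp_pos"],o["orientation"])
S=cam("scene");D=cam("side");W=cam("wrist")
z=np.load("jig.npz");th=z["th"];t=z["t"]
Rm=np.array([[np.cos(th),-np.sin(th)],[np.sin(th),np.cos(th)]])
J=lambda p:Rm.T@(np.array(p[:2])-t)
print(J(o["tcp_pos"]))
zoom(W,"w7.png",0,0,640,400,1.25);zoom(S,"s7.png",160,100,200,150,4)
```

```text
7.475 [ 0.50053783 -0.18864953  0.3524618 ] [-1.55557216  0.14314152 -0.14874259]
[-0.05765516 -0.16342232]
```

View pics/w7.png

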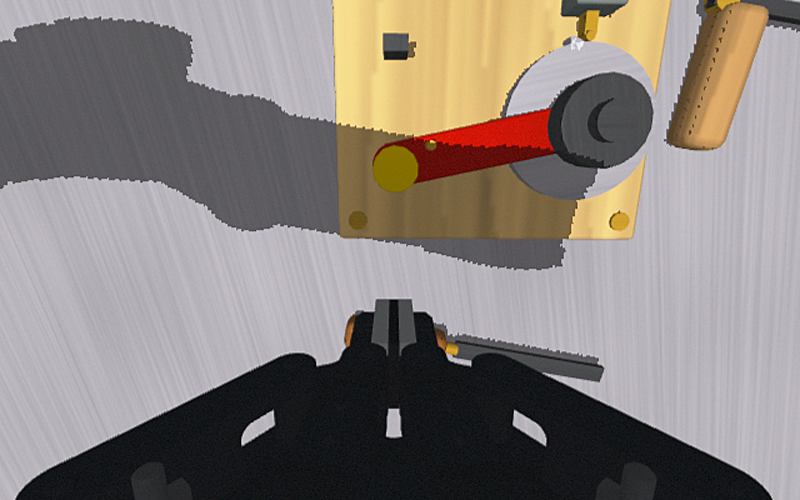

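View pics/s7.png

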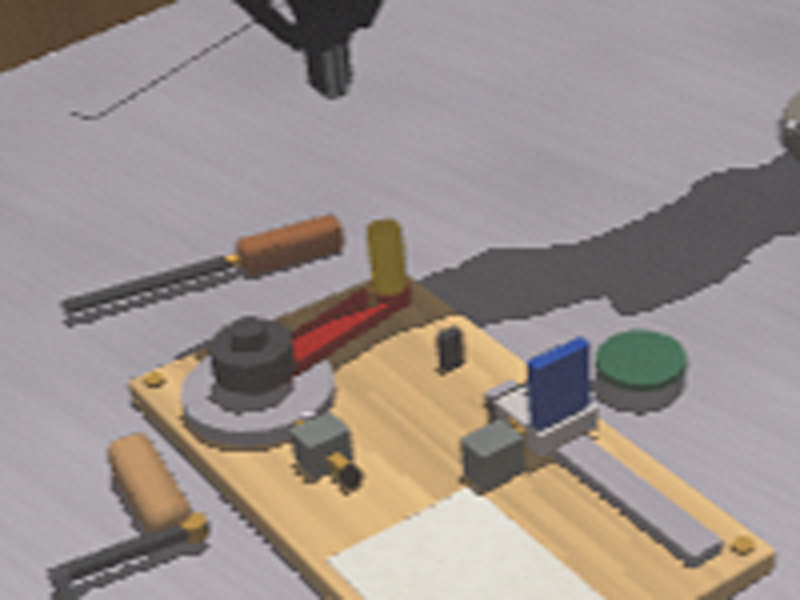

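Run:
```python
from h import *
o=r.get_obs();W=cam("wrist")
T=R.from_rotvec(o["orientation"]).as_matrix()
for n,u,v,z in [("roller",395,168,.096),("drum post?",600,120,.07),("corner-",342,236,.018),("corner+",632,238,.018),("tipmid",393,300,.18)]:
    p=plane(W,u/1.25,v/1.25,z); print(n,np.round(p,4),"tool",np.round(T.T@(p-o["tcp_pos"]),4))
```

```text
roller [ 0.5138 -0.1335  0.096 ] tool [0.0017 0.2576 0.0533]
drum post? [ 0.6392 -0.1298  0.07  ] tool [0.1241 0.2844 0.0796]
corner- [ 0.464  -0.1812  0.018 ] tool [-0.0388  0.3349 -0.0036]
corner+ [ 0.6848 -0.2241  0.018 ] tool [ 0.1861  0.3357 -0.0053]
tipmid [ 0.5044 -0.1765  0.18  ] tool [0.0006 0.1732 0.0101]
```

step_arm --xyz '[[0.005, 0.1, 0], [0.005, 0.2, 0], [0.005, 0.3, 0], [0, 0.37, 0], [0, 0.38, 0.02], [0, 0.38, 0.04], [0, 0.38, 0.06]]' --rotation '[[0, 0, 0], [0, 0, 0], [0, 0, 0], [0, 0, 0], [0, 0, 0], [0, 0, 0], [0, 0, 0]]'

```text
clock: 8.55
tcp_pos: [0.5056, -0.1687, 0.2404]
orientation: [-1.556, 0.139, -0.149]
contact_force: [-0.1, -0.7, -0.1]
grip_width: -0.0002
```

step_arm --xyz '[[0, 0, 0.015], [0, 0, 0.03], [0, 0, 0.045], [0, 0, 0.06], [0, 0, 0.075], [0, 0, 0.09], [0, 0, 0.105], [0, 0, 0.12], [0, 0, 0.135], [0, 0, 0.15]]' --rotation '[[0, 0, 0], [0, 0, 0], [0, 0, 0], [0, 0, 0], [0, 0, 0], [0, 0, 0], [0, 0, 0], [0, 0, 0], [0, 0, 0], [0, 0, 0]]'

```text
clock: 9.8
tcp_pos: [0.5114, -0.1271, 0.2402]
orientation: [-1.559, 0.145, -0.148]
contact_force: [-5.8, -8.0, 0.4]
grip_width: -0.0002
```

Run:
```python
from h import *
S=cam("scene");W=cam("wrist")
zoom(W,"w8.png",0,0,640,400,1.25);zoom(S,"s8.png",160,100,200,150,4)
```

```text
(no output)
```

View pics/w8.png

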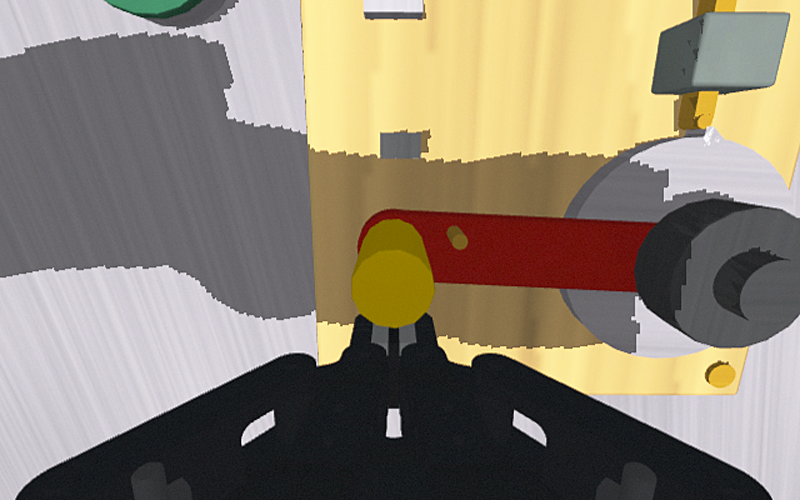

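View pics/s8.png

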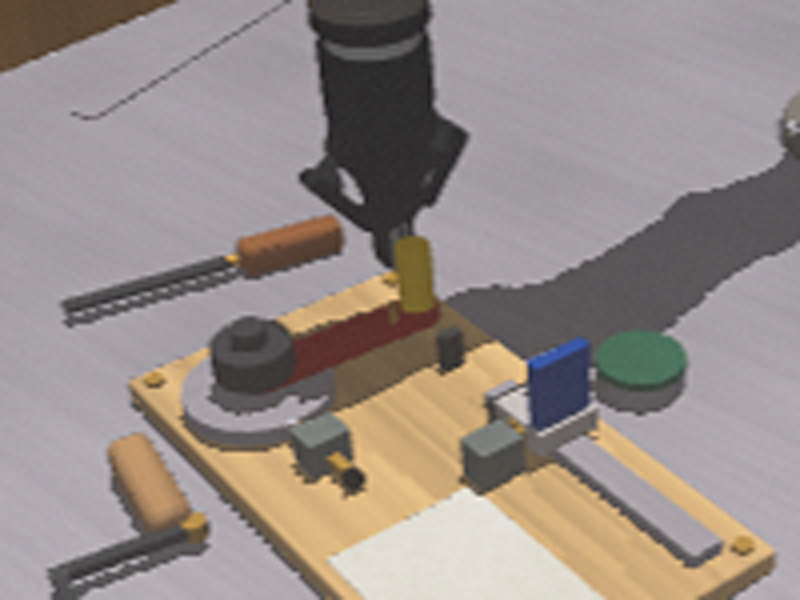

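step_arm --xyz '[[0, 0, 0.015], [0, 0, 0.03], [0, 0, 0.045], [0, 0, 0.06], [0, 0, 0.07], [0, 0, 0.08], [0, 0, 0.09], [0, 0, 0.1]]' --rotation '[[0, 0, 0], [0, 0, 0], [0, 0, 0], [0, 0, 0], [0, 0, 0], [0, 0, 0], [0, 0, 0], [0, 0, 0]]'

```text
clock: 10.9
tcp_pos: [0.5164, -0.1035, 0.2403]
orientation: [-1.566, 0.149, -0.154]
contact_force: [-1.2, -26.9, -4.0]
grip_width: -0.0001
```

Run:
```python
from h import *
S=cam("scene");W=cam("wrist")
zoom(W,"w9.png",0,0,640,400,1.25);zoom(S,"s9.png",160,100,200,150,4)
```

```text
(no output)
```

View pics/w9.png

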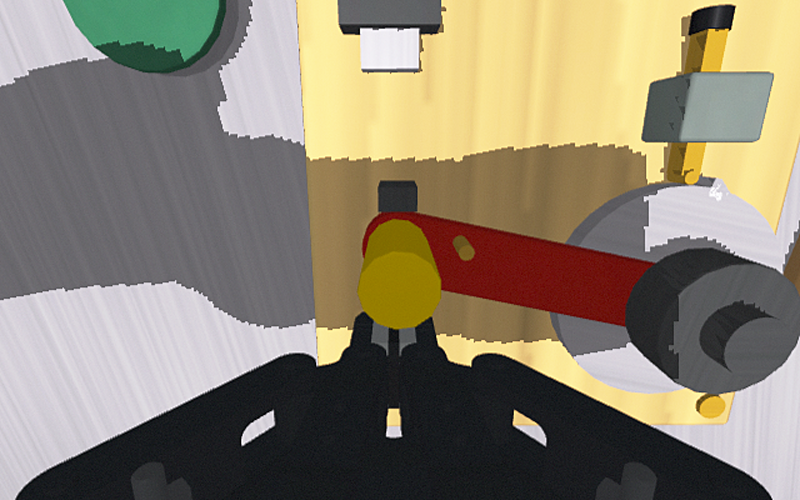

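View pics/s9.png

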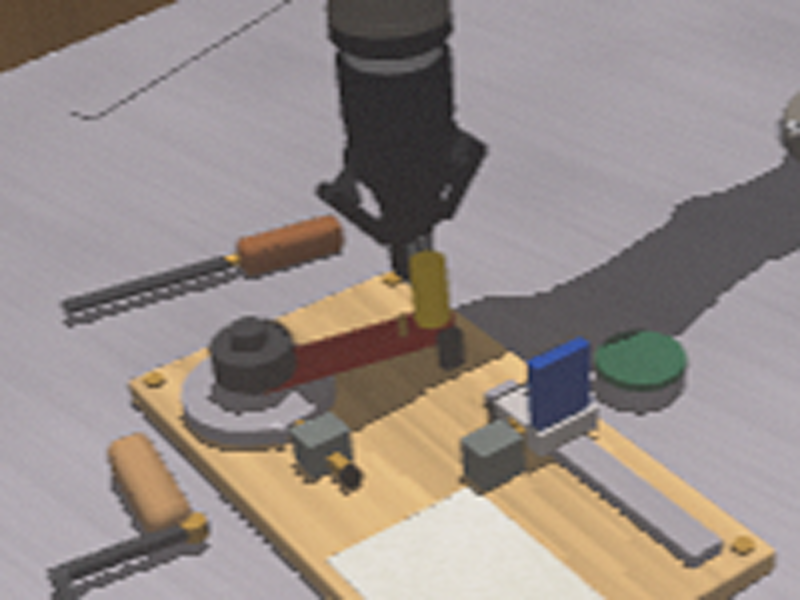

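step_arm --xyz '[[0, 0, 0.023], [0, 0, 0.023], [0, 0, 0.023], [0, 0, 0.023], [0, 0, 0.023], [0, 0, 0.023]]' --rotation '[[0, 0, 0], [0, 0, 0], [0, 0, 0], [0, 0, 0], [0, 0, 0], [0, 0, 0]]'

```text
clock: 11.75
tcp_pos: [0.5164, -0.1028, 0.2403]
orientation: [-1.572, 0.155, -0.159]
contact_force: [-2.0, -17.8, -0.9]
grip_width: 0.0002
```

Run:
```python
from h import *
W=cam("wrist");S=cam("scene")
print(r.get_obs()["contact_force"],r.get_obs()["tcp_pos"])
zoom(W,"w10.png",0,0,640,400,1.25)
p=plane(W,400/1.25,288/1.25,.096)
z=np.load("jig.npz");th=z["th"];t=z["t"]
Rm=np.array([[np.cos(th),-np.sin(th)],[np.sin(th),np.cos(th)]])
print("roller moved (jig)",Rm.T@(p[:2]-np.array([.5138,-.1335])))
s=lambda u,v,z:Rm.T@(plane(S,160+u/4,100+v/4,z)[:2]-t)
zoom(S,"s10.png",160,100,200,150,4)
```

```text
[ -2.24301404 -18.29608768  -0.80952354] [ 0.51643031 -0.10278585  0.24034385]
roller moved (jig) [0.00018851 0.05558805]
```

View pics/w10.png

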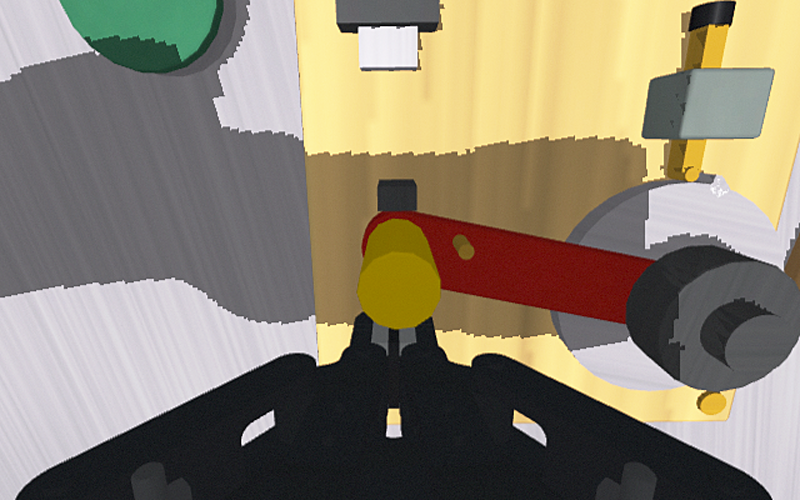

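View pics/s10.png

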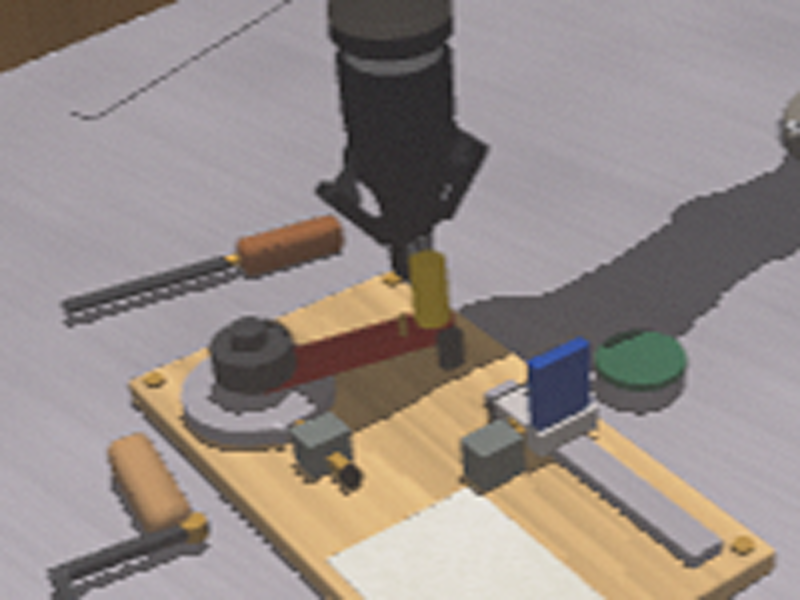

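```bash
python3 -c "
from bench import r
print(r.hand_in()); print(r.get_obs()['contact_force'])"
```

```text
the job is handed in; nothing more can be done
None
the job is handed in; nothing more can be done
```

I pushed the blade carriage home, then pushed the tension arm back to its stop. I handed in at about 12 s with the shut fingers still holding the arm there.

- **Carriage:** it travelled about 62 mm by the images and then stood firm against the hard stop at 13–18 N, well over the 5 N bump. After I let go, it had not moved in later pictures.
- **Tension arm:** the roller moved about 56 mm, against 54 mm for the full swing, and the arm rests against its black stop post. The steady push was about 18 N.
- **Pawl:** I did not measure its lift. I take it as down because the arm is at its stop, well past the click.
- **Bystanders:** the arm never came near the tin, wood blank, file or fretsaw. Those in the last pictures looked unmoved. The blank was out of view there, and I did not measure any of them.
- **Disagreement:** the scene and side cameras placed the jig's corners up to about 16 mm apart. I relied on closer wrist-camera views and the felt forces instead.

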